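# Load a steel pin into a V-block drilling jig

### The job

Take the round steel pin from its wooden rest, lay it in the open part of the V-groove of the drilling jig, then push it gently along the groove into the housing until its end is fully home against the stop hidden inside. Go by feel: do not ram the stop, and leave the pin lying in the groove touching the stop, and the other things on the bench undisturbed.

Things in the scene. Friction and masses are not known exactly. Their poses are not given: they have to be found in the camera images.
- pin: plain round steel pin, 30 mm in diameter, 120 mm long, 0.45 to 0.7 kg; origin at its centre, x along its length, both ends alike. It lies level in the V-groove of the wooden rest, its middle over the middle of the rest, its axis 37 mm above the bench.
- rest: fixed wooden block 70 x 70 mm, its top 28.5 mm above the bench, with an open 90-degree V-groove along its x axis; the pin lies in it, overhanging 25 mm at each end. Origin at the centre of the underside.
- jig: fixed drilling jig: aluminium V-block 230 mm long (x) by 80 mm wide (y), top 28.5 mm above the bench, origin at the centre of the underside. A 90-degree V-groove, 25 mm wide at the top, runs along x at y = 0, open from x = -115 to +50 mm. A pin lying in it has its axis 37 mm above the bench. Sliding the pin along the groove takes about 3 to 7 N, different each time.
- jig_open_end (a point): point at the open end of the jig's groove (jig x = -115 mm), at the height of a lying pin's axis
- jig_mouth (a point): mouth of the dark steel housing that bridges the groove from jig x = +50 to +115 mm (66 mm wide, 79 mm high with its bush), at the height of a lying pin's axis. The mouth is 42 mm wide, up to 58 mm above the bench. x points inward. The rigid stop (stop_c0 in the rules) hides 22 to 47 mm inside the mouth, set anew each time; over 20 N spoils its setting.
- battery_pack: bystander: black battery pack, 72 x 112 x 52 mm, behind the work; origin at the centre of its underside
- hole_saw: bystander: black hole saw standing upright, 51 mm across, 82 mm high, behind the jig; origin at the centre of its underside
- carpenter_pencil: bystander: red carpenter's pencil, 171 mm long, lying near the bench's front edge; origin at the centre of its underside
- offcut_block: bystander: wooden block 44 x 62 x 44 mm, behind the rest; origin at the centre of its underside
There are look-alikes about, which are no part of the job. What is shaped like the pin but red or yellow is not meant.

How it is judged:
By the outcome, as a careful person would: the job done as asked, in the order asked, and still so for the second after the job is handed in, with the robot touching nothing.
It also fails if it takes over 64 s, if anything falls off the work surface, if the arm or the gripper's body presses on something with over 40 N, if the wrist force passes 120 N, or if a joint passes its speed limit or range.

### The arm

A 6-joint arm with a two-finger parallel gripper is mounted at the origin on a cart in front of the work surface, level with it; the furniture and walls round the work are solid. World frame = base frame: x ahead of the robot, y to its left, z up, the work surface at z = 0. Lengths are in m, angles in degrees, forces in N, time in s.
With the tool pointing down it reaches from about 0.375 to 0.925 m from the base axis. Payload 5.7 kg.
Tool frame: the origin (TCP) lies at the very end of the fingers, on their centre line; the grasp point (between the pads) lies 19 mm behind it (env.tcp_to_grasp is the distance from the TCP to the grasp point, in m); z points along the fingers, y is the line along which they close (so a half turn about z gives the same grasp; the last joint's range is limited). The gripper opens to 85 mm and grips with 20 to 120 N. Pads are 22 mm wide; open, the fingers measure 114 mm over their backs; the gripper's body (76 mm by 85 mm) begins 54 mm behind the grasp point. The pads swing forward as they close: fully open they stand 13 mm farther back than shut.
Start: joints at [70.468, 20.558, 86.54, -0, 72.909, -6.595], TCP at [0.134, 0.585, 0.231] pointing down, gripper open.
Joint ranges: [-170.27, 170.27], [-57.76, 135], [12.27, 136.19], [-55.21, 235.2], [11.17, 155.16], [-170.74, 170.74]. Speed limits (degrees/s): [136.94, 136.94, 180, 180, 180, 180].

### API

Orientations are given as [roll, pitch, yaw] about the fixed x, y, z axes, in that order (R = Rz(yaw) Ry(pitch) Rx(roll)).
In Python, from plant import env gives the robot as it stands.
- The arm moves only by the shell command python3 -m creep 'ROWS' [OPENING] [FORCE]. ROWS is JSON, a list of rows, each a list of 2 entries, a list of its own where there are three numbers: the shift along the tool's x, y, z in m, then the turn, a rotation vector about the tool's x, y, z in rad. In form: [[[dx, dy, dz], [wx, wy, wz]], ...]. A call has 1 to 20 rows; each row shifts and turns the commanded pose from where the row before left it, along the tool's axes as they then stand; what a row does not reach is not made up. A row lasts 1/10 s, in which the tool goes at most 50 mm and 8.59 degrees, less where a joint would pass 70% of its speed; a pose out of reach is approached as far as the arm can. A call with a gripper value outside its range is refused whole. OPENING is the opening, from 0 (shut) to 1 (fully open), set as the call begins (- or left out, the last holds). The fingers move at their own pace and stop on an object; FORCE is the grip in N (left out, the last holds). Time passes only in rows, so rows that do not move let the fingers close. It gives the time, the measured TCP pose, the force, the opening and the grip force at its end, in the units of the state.
- env.sense(): the state, without advancing time (a new reading comes with each control period).
- env.capture(name): name is "side" or "top" or "wrist"; returns the picture (420x560x3 uint8, red, green, blue); there is no depth.
- env.get_calibration(name): a dict with "fovy" (degrees; the focal length in pixels is half the picture's height over the tangent of half this angle, whatever the lens; pixels are square), "cx", "cy" (the principal point, pixels), "rvec" (rotation vector, rad) and "tvec" (3), from world to camera coordinates, as OpenCV has them. Camera axes: x right, y down, z forward; pixel columns grow to the right and rows downward; lengths in m; the calibration is good to about 2 mm. A picture is of the moment at which its call begins: read the wrist's pose just before it. get_calibration takes no time and is no camera call; for the wrist camera it gives the pose at the moment of the call.
- env.job_done(): hands the job in; it is judged then, once.
The state is a dict: "time_s": time; "q": joint angles; "qvel": joint speeds; "effort": joint torques, N m; "position": TCP position; "tcp_rot": TCP orientation; "wrist_force": force on the tool from outside, world axes, zero at the start; "torque": the same for the moment, N m; "opening": finger opening in m; "gripper_force": force on a finger pad.
Only numpy, scipy, OpenCV 4.12 (cv2) and the standard library are available. Lean on these libraries where they do the work, as an engineer would, in place of code of your own. Each camera call takes 0.05 s, during which the arm holds its last target. There are 200 camera calls.

## Working session

There is one attempt and no reset: what is moved stays moved. The work goes in short steps, Python scripts to look and compute and a shell command to move; the robot and the scene stay as the last step left them, time stands still between calls to the robot, and variables do not carry over. Pictures are saved under pics/ and viewed, at most 10 in all, crops included, and the job is handed in when it is done.

```bash
mkdir -p pics; ls
python3 - <<'E'
from plant import env
import cv2
for n in("top","side"):
    im=env.capture(n); cv2.imwrite(f"pics/{n}0.png",im[:,:,::-1]); print(n,{k:v for k,v in env.get_calibration(n).items()})
print(env.sense())
E
```

```text
pics
top {'fovy': 56.413581222694944, 'cx': 285.33136190669126, 'cy': 212.28758526277466, 'rvec': array([ 2.13266134, -2.18222935,  0.1310729 ]), 'tvec': array([-0.1261315 ,  0.5512807 ,  1.03494417])}
side {'fovy': 46.9529477109332, 'cx': 271.40875901331077, 'cy': 207.3228650158409, 'rvec': array([ 2.26282343, -0.29390197,  0.12469425]), 'tvec': array([-0.55795126,  0.03707391,  1.35615209])}
{'time_s': 0.1, 'q': array([ 7.04678003e+01,  2.05950312e+01,  8.65941739e+01,  4.21176632e-05,
        7.29103008e+01, -6.59372542e+00]), 'qvel': array([-0.06232776, -0.09495626,  0.02732445,  0.16284635, -0.05464122,
        0.01910687]), 'effort': array([-2.54619299e-04, -5.28639293e+01, -2.79353249e+01, -2.09125865e-04,
        5.12114071e-03, -3.23225333e-05]), 'position': array([0.13412472, 0.58416167, 0.23051574]), 'tcp_rot': array([-1.79901157e+02, -1.14660681e-02,  1.67061503e+02]), 'wrist_force': array([-0.73432716,  0.44461109,  0.09931257]), 'torque': array([ 0.03544519,  0.03166714, -0.01061739]), 'gripper_force': 0.0, 'opening': 0.08528622835453899}
```

View pics/top0.png

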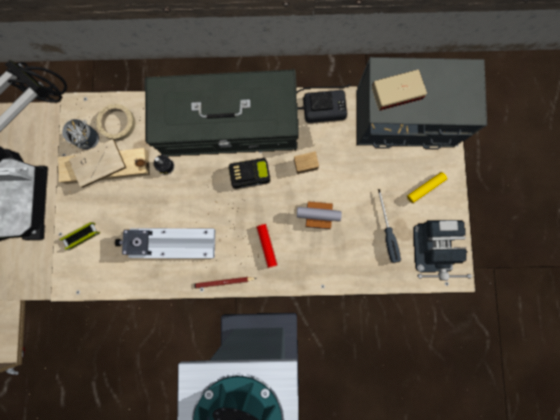

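View pics/side0.png

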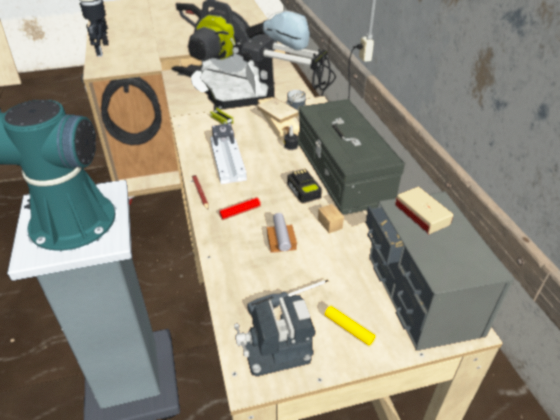

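Top view: the steel pin is at about (319,214) on the orange-brown rest. The jig runs from its housing at (135,242) to its open end at (215,243), with the pencil at (220,282). The red (267,245) and yellow (427,187) cylinders are decoys. The side view agrees.

```bash
cat > h.py <<'E'
from plant import env
import cv2, numpy as np
def cal(n):
    c=env.get_calibration(n); f=210/np.tan(np.radians(c['fovy'])/2)
    return np.array([[f,0,c['cx']],[0,f,c['cy']],[0,0,1.]]),np.array(c['rvec'],float),np.array(c['tvec'],float)
def ray(n,uv,z,C=None):
    K,r,t=C or cal(n); R=cv2.Rodrigues(r)[0]; c=-R.T@t
    d=(R.T@np.linalg.inv(K)@np.c_[np.atleast_2d(uv),np.ones(len(np.atleast_2d(uv)))].T).T
    return c+d*((z-c[2])/d[:,2])[:,None]
def proj(n,P,C=None):
    K,r,t=C or cal(n); return cv2.projectPoints(np.atleast_2d(np.array(P,float)),r,t,K,None)[0][:,0]
E
python3 - <<'E'
from h import *
im=cv2.imread("pics/top0.png"); hsv=cv2.cvtColor(im,cv2.COLOR_BGR2HSV)
K,r,t=cal("top"); print("cam",-cv2.Rodrigues(r)[0].T@t)
print("tcp px",proj("top",[[.134,.585,.231],[0,0,0]]),proj("side",[[.134,.585,.231],[0,0,0]]))
def box(lo,hi,roi,z,nm):
    m=np.zeros(im.shape[:2],np.uint8);x0,y0,x1,y1=roi
    m[y0:y1,x0:x1]=cv2.inRange(hsv,lo,hi)[y0:y1,x0:x1]
    m=cv2.morphologyEx(m,cv2.MORPH_OPEN,np.ones((2,2)))
    c=max(cv2.findContours(m,0,1)[0],key=cv2.contourArea)
    p=ray("top",c[:,0]+0.0,z)[:,:2].astype(np.float32); b=cv2.minAreaRect(p*1000)
    print(nm,b,cv2.boxPoints(b).round(1).tolist())
box((0,0,60),(180,70,255),(285,190,350,235),.037,"pin")
box((0,90,60),(25,255,255),(295,190,345,235),.0285,"rest")
box((0,0,100),(180,45,255),(145,220,225,268),.0285,"jig")
a=cv2.resize(im[190:290,105:355],None,fx=3.2,fy=3.2,interpolation=cv2.INTER_CUBIC);cv2.imwrite("pics/crop0.png",a)
E
```

```text
cam [ 0.41759544 -0.13855078  1.0942334 ]
tcp px [[-55.08964765 404.50542462]
 [237.61367791 420.84641441]] [[103.38087899  53.57736667]
 [ 72.48204674 220.54084908]]
pin ((544.2315063476562, -228.13015747070312), (175.21670532226562, 120.56288146972656), 88.68086242675781) [[481.8999938964844, -314.29998779296875], [602.5, -317.1000061035156], [606.5, -141.89999389648438], [486.0, -139.1999969482422]]
rest ((512.8912963867188, -230.10858154296875), (71.34764099121094, 23.598005294799805), 83.45108032226562) [[497.1000061035156, -264.20001220703125], [520.5, -266.8999938964844], [528.7000122070312, -196.0], [505.20001220703125, -193.3000030517578]]
jig ((470.2133483886719, 147.25521850585938), (192.88571166992188, 84.08247375488281), 88.69227600097656) [[426.0, 51.79999923706055], [510.0, 49.900001525878906], [514.4000244140625, 242.6999969482422], [430.3999938964844, 244.60000610351562]]
```

View pics/crop0.png

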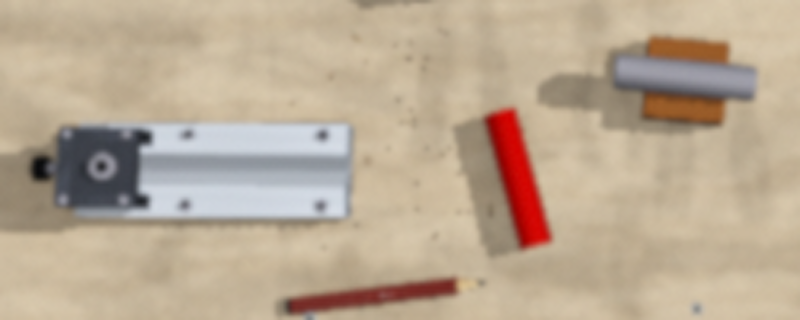

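Crop: the pin's ends are at about (617,71) and (754,83). The jig's groove runs along y≈170, with the open end at x≈349.

Run:
```python
from h import *
from scipy.spatial.transform import Rotation as Ro
im=cv2.imread("pics/top0.png"); roi=im[200:230,290:350].astype(int)
m=((roi[:,:,0]-roi[:,:,2])>-8)&(roi.max(2)>90); m=m.astype(np.uint8)
c=max(cv2.findContours(m,0,1)[0],key=cv2.contourArea)
p=ray("top",c[:,0]+[290,200],.037)[:,:2]*1000; print("pin",cv2.minAreaRect(p.astype(np.float32)))
o=lambda L:np.array(L)/3.2+[105,190]-.34
print("pin ends",ray("top",o([[617,71],[754,83]]),.042)*1000)
g=ray("top",o([[348,154.5],[348,186.5],[142,154],[142,184],[349,125],[348,214]]),.0285)*1000; print("groove edges",g)
s=env.sense(); R=Ro.from_euler('xyz',s['tcp_rot'],degrees=True).as_matrix(); print(R.round(3),s['position'])
K,r,t=cal("wrist"); Rc=cv2.Rodrigues(r)[0]; print("cam in tool",R.T@(-Rc.T@t-s['position']),"axes",(R.T@Rc.T).round(3))
```

```text
pin ((542.4578857421875, -228.75851440429688), (118.29486083984375, 27.5555477142334), 83.8816909790039)
pin ends [[ 547.64929319 -171.65654362   42.        ]
 [ 534.75690712 -287.10724716   42.        ]]
groove edges [[483.06643208  58.54880356  28.5       ]
 [455.93956432  58.55843438  28.5       ]
 [487.51895684 233.88984705  28.5       ]
 [462.05744397 233.38698871  28.5       ]
 [508.20482936  57.68665413  28.5       ]
 [432.76194339  58.56666311  28.5       ]]
[[-0.975  0.224 -0.001]
 [ 0.224  0.975 -0.002]
 [ 0.    -0.002 -1.   ]] [0.13412472 0.58416167 0.23051574]
cam in tool [ 0.07618058  0.00077955 -0.14147691] axes [[ 0.    -0.954 -0.298]
 [ 1.     0.    -0.   ]
 [ 0.    -0.298  0.954]]
```

```bash
cat >> h.py <<'E'
from scipy.spatial.transform import Rotation as Ro
def tw(x,y,z,yaw,n):
    "constant row (shift applied, then turn) in tool axes taking TCP to pose, tool down"
    s=env.sense(); R0=Ro.from_euler('xyz',s['tcp_rot'],degrees=True); R1=Ro.from_euler('xyz',[180,0,yaw],degrees=True)
    w=(R0.inv()*R1).as_rotvec()/n; S=sum(Ro.from_rotvec(w*i).as_matrix() for i in range(n))
    d=np.linalg.solve(S,R0.inv().apply(np.array([x,y,z])-s['position'])); print(n,"rows: [",d.round(5),",",w.round(5),"]  mm/row",np.linalg.norm(d)*1000)
E
python3 -c "
from h import *
tw(.542,-.229,.15,84,20);tw(.542,-.229,.15,84,26)"
```

```text
20 rows: [ [-0.04881 -0.00946  0.00404] , [-8.000e-05  5.000e-05  7.248e-02] ]  mm/row 49.878559712336944
26 rows: [ [-0.03761 -0.00696  0.00311] , [-6.000e-05  4.000e-05  5.576e-02] ]  mm/row 38.37152962851735
```

```bash
R='x'; python3 -m creep '[[[-0.0376,-0.007,0.0031],[0,0,0.0558]],[[-0.0376,-0.007,0.0031],[0,0,0.0558]],[[-0.0376,-0.007,0.0031],[0,0,0.0558]],[[-0.0376,-0.007,0.0031],[0,0,0.0558]],[[-0.0376,-0.007,0.0031],[0,0,0.0558]],[[-0.0376,-0.007,0.0031],[0,0,0.0558]],[[-0.0376,-0.007,0.0031],[0,0,0.0558]],[[-0.0376,-0.007,0.0031],[0,0,0.0558]],[[-0.0376,-0.007,0.0031],[0,0,0.0558]],[[-0.0376,-0.007,0.0031],[0,0,0.0558]],[[-0.0376,-0.007,0.0031],[0,0,0.0558]],[[-0.0376,-0.007,0.0031],[0,0,0.0558]],[[-0.0376,-0.007,0.0031],[0,0,0.0558]]]' 1 && python3 -c "
from h import *
tw(.542,-.229,.15,84,13)"
```

```text
time_s: 1.4
position: [0.4927, 0.2536, 0.1905]
tcp_rot: [-180.0, -0.0, 125.4]
wrist_force: [0.1, 0.6, -0.3]
opening: 0.0853
gripper_force: 0.0
13 rows: [ [-0.03751 -0.00691  0.00312] , [-4.000e-05  1.000e-05  5.554e-02] ]  mm/row 38.265608977057454
```

```bash
python3 -m creep '[[[-0.0375,-0.0069,0.0031],[0,0,0.0555]],[[-0.0375,-0.0069,0.0031],[0,0,0.0555]],[[-0.0375,-0.0069,0.0031],[0,0,0.0555]],[[-0.0375,-0.0069,0.0031],[0,0,0.0555]],[[-0.0375,-0.0069,0.0031],[0,0,0.0555]],[[-0.0375,-0.0069,0.0031],[0,0,0.0555]],[[-0.0375,-0.0069,0.0031],[0,0,0.0555]],[[-0.0375,-0.0069,0.0031],[0,0,0.0555]],[[-0.0375,-0.0069,0.0031],[0,0,0.0555]],[[-0.0375,-0.0069,0.0031],[0,0,0.0555]],[[-0.0375,-0.0069,0.0031],[0,0,0.0555]],[[-0.0375,-0.0069,0.0031],[0,0,0.0555]],[[-0.0375,-0.0069,0.0031],[0,0,0.0555]],[[0,0,0],[0,0,0]],[[0,0,0],[0,0,0]]]' && python3 -c "
from h import *
C=cal('wrist');im=env.capture('wrist');cv2.imwrite('pics/w1.png',im[:,:,::-1]);print(env.sense()['position'])
np.savez('w1.npz',K=C[0],r=C[1],t=C[2])"
```

```text
time_s: 2.9
position: [0.5421, -0.2279, 0.1503]
tcp_rot: [-179.9, -0.0, 84.1]
wrist_force: [-0.3, 0.3, 0.4]
opening: 0.0857
gripper_force: 0.0
[ 0.54230331 -0.22699109  0.1503613 ]
```

View pics/w1.png

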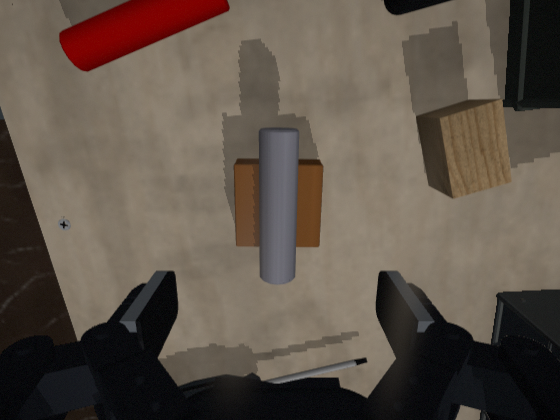

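Wrist view: the pin spans columns 260–299 and rows 128–283, lying on the rest. The offcut block is well off to the right, so the fingers are clear.

Run:
```python
from h import *
d=np.load('w1.npz');C=(d['K'],d['r'],d['t'])
im=cv2.imread('pics/w1.png').astype(int); m=((im[:,:,0]-im[:,:,2])>5)&(im.max(2)>70); m[:110]=0;m[300:]=0;m[:,:240]=0;m[:,320:]=0
rows=[v for v in range(110,300) if m[v].sum()>20]; print(rows[0],rows[-1])
L=[];
for v in range(rows[0]+15,rows[-1]-15,5):
    u=np.flatnonzero(m[v]); L.append([(u[0]+u[-1])/2,v]); 
W=ray('wrist',L,.037,C); p=np.polyfit(W[:,1],W[:,0],1); print("yaw",90-np.degrees(np.arctan(p[0])))
K=(L[0][0]+L[-1][0])/2
e=ray('wrist',[[K,rows[0]-.5]],.050,C),ray('wrist',[[K,rows[-1]+.5]],.030,C); print("far end (top edge), near end",e, ray('wrist',[[K,rows[-1]+.5]],.037,C))
print("width px",[int(m[v].sum()) for v in (150,200,250)])
for y in(-.17,-.2287,-.29): print(y,np.polyval(p,y))
```

```text
132 275
yaw 83.38908771518929
far end (top edge), near end (array([[ 0.55279552, -0.17058221,  0.05      ]]), array([[ 0.54132419, -0.29147572,  0.03      ]])) [[ 0.5415569  -0.28773596  0.037     ]]
width px [25, 20, 21]
-0.17 0.5538992404891004
-0.2287 0.5470960891172252
-0.29 0.5399916056573282
```

Run:
```python
from h import *
d=np.load('w1.npz');C=(d['K'],d['r'],d['t'])
im=cv2.imread('pics/w1.png').astype(int)
for v in (140,205,265): print(v,[tuple(int(q) for q in im[v,u]) for u in range(254,304,4)])
m=(im[:,:,2]-im[:,:,0])<12
L=[]
for v in range(140,272,6):
    u=np.flatnonzero(m[v,245:312])+245; L.append([u[0],u[-1],v])
L=np.array(L);print(L[::3].tolist())
mid=np.c_[(L[:,0]+L[:,1])/2,L[:,2]]; W=ray('wrist',mid,.037,C); p=np.polyfit(W[:,1],W[:,0],1)
print("yaw",90-np.degrees(np.arctan(p[0])),np.polyval(p,-.2287), "resid",np.abs(np.polyval(p,W[:,1])-W[:,0]).max())
for v in (125,128,131,134,278,281,284,287): print(v,im[v,279],end=' ')
print(ray('wrist',[[279,128]],.050,C),ray('wrist',[[279,283]],.030,C))
```

```text
140 [(76, 85, 94), (67, 74, 80), (68, 64, 66), (81, 77, 78), (94, 88, 89), (105, 99, 100), (107, 99, 101), (113, 104, 105), (117, 109, 109), (110, 104, 104), (104, 97, 98), (79, 73, 75), (77, 90, 98)]
205 [(44, 67, 96), (43, 58, 81), (73, 69, 72), (84, 80, 81), (98, 91, 93), (109, 101, 102), (111, 105, 106), (111, 104, 105), (111, 103, 105), (105, 98, 98), (93, 87, 87), (31, 64, 101), (32, 65, 102)]
265 [(104, 118, 130), (104, 119, 130), (78, 76, 78), (90, 86, 88), (102, 96, 96), (114, 105, 107), (118, 110, 111), (116, 108, 108), (110, 102, 103), (99, 93, 93), (81, 75, 77), (111, 128, 140), (111, 126, 138)]
[[259, 298, 140], [259, 298, 158], [259, 297, 176], [259, 296, 194], [260, 296, 212], [260, 295, 230], [260, 295, 248], [260, 294, 266]]
yaw 83.62362083321489 0.5430858751663826 resid 0.0003683889296565157
125 [73 85 93] 128 [56 53 55] 131 [81 76 77] 134 [109 101 103] 278 [116 108 108] 281 [116 107 108] 284 [110 113 120] 287 [109 125 137] [[ 0.55011533 -0.16793507  0.05      ]] [[ 0.53699855 -0.29823008  0.03      ]]
```

```bash
python3 -c "
from h import *
print(env.sense()['tcp_rot'],env.sense()['position']);tw(.543,-.228,.05,83.6,5);tw(.543,-.228,.05,83.6,1)"
```

```text
[-1.79951347e+02 -4.41591283e-02  8.41379596e+01] [ 0.54230331 -0.22699109  0.1503613 ]
5 rows: [ [-0.0002   0.00017  0.02007] , [-0.00017 -0.00015  0.00188] ]  mm/row 20.073758505958104
1 rows: [ [-0.00101  0.00088  0.10036] , [-0.00085 -0.00077  0.00939] ]  mm/row 100.36878732616604
```

```bash
python3 -m creep '[[[-0.0005,0.001,0.025],[0,0,0.009]],[[0,0,0.025],[0,0,0]],[[0,0,0.025],[0,0,0]],[[0,0,0.025],[0,0,0]],[[0,0,0.006],[0,0,0]],[[0,0,0.006],[0,0,0]],[[0,0,0.003],[0,0,0]],[[0,0,0],[0,0,0]],[[0,0,0],[0,0,0]]]' 0.48 && python3 -m creep '[[[0,0,0.001],[0,0,0]],[[0,0,0.001],[0,0,0]],[[0,0,0.001],[0,0,0]],[[0,0,0],[0,0,0]]]' && python3 -m creep '[[[0,0,0.001],[0,0,0]],[[0,0,0.001],[0,0,0]],[[0,0,0.001],[0,0,0]],[[0,0,0],[0,0,0]]]'
```

```text
time_s: 3.85
position: [0.5443, -0.2282, 0.0367]
tcp_rot: [179.9, 0.0, 83.7]
wrist_force: [-0.4, -0.4, -1.0]
opening: 0.0412
gripper_force: 0.0
time_s: 4.25
position: [0.5435, -0.2279, 0.0327]
tcp_rot: [-180.0, 0.0, 83.6]
wrist_force: [0.0, 0.2, 0.3]
opening: 0.041
gripper_force: 0.0
time_s: 4.65
position: [0.5435, -0.2279, 0.0295]
tcp_rot: [-180.0, -0.0, 83.6]
wrist_force: [0.2, 0.3, 0.7]
opening: 0.0413
gripper_force: 0.0
```

```bash
python3 -m creep '[[[0,0,0.001],[0,0,0]],[[0,0,0],[0,0,0]]]' && python3 -m creep '[[[0,0,0],[0,0,0]],[[0,0,0],[0,0,0]],[[0,0,0],[0,0,0]],[[0,0,0],[0,0,0]],[[0,0,0],[0,0,0]],[[0,0,0],[0,0,0]],[[0,0,0],[0,0,0]],[[0,0,0],[0,0,0]]]' 0 40
```

```text
time_s: 4.85
position: [0.5435, -0.2279, 0.0286]
tcp_rot: [-180.0, -0.0, 83.6]
wrist_force: [-0.1, 0.4, -0.8]
opening: 0.0412
gripper_force: 0.0
time_s: 5.65
position: [0.543, -0.2278, 0.0289]
tcp_rot: [-179.9, 0.0, 83.7]
wrist_force: [-4.4, -0.0, 5.3]
opening: 0.0283
gripper_force: 39.6
```

```bash
python3 -m creep '[[[0,0,-0.001],[0,0,0]],[[0,0,-0.002],[0,0,0]],[[0,0,-0.003],[0,0,0]],[[0,0,-0.004],[0,0,0]],[[0,0,0],[0,0,0]],[[0,0,0],[0,0,0]]]' - 60 && python3 -c "
from h import *
C=cal('wrist');im=env.capture('wrist');cv2.imwrite('pics/w2.png',im[:,:,::-1])"
```

```text
time_s: 6.25
position: [0.5438, -0.228, 0.0389]
tcp_rot: [180.0, 0.0, 83.6]
wrist_force: [0.5, -0.5, -6.1]
opening: 0.028
gripper_force: 59.6
```

View pics/w2.png

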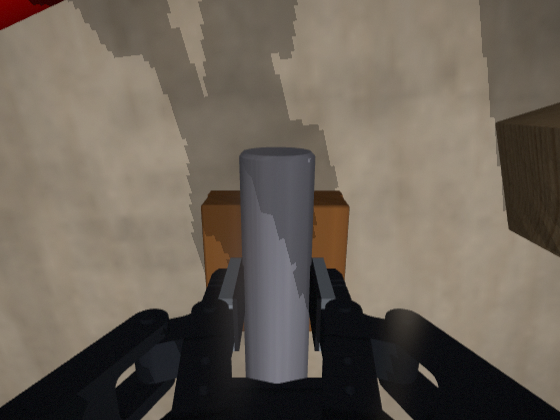

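The pin is held level, gripped between the pads, and lifted clear of the rest. The 6 N of weight fits it.

```bash
python3 -m creep '[[[0,0,-0.015],[0,0,0]],[[0,0,-0.03],[0,0,0]],[[0,0,-0.035],[0,0,0]],[[0,0,-0.03],[0,0,0]],[[0,0,0],[0,0,0]]]' && python3 -c "
from h import *
tw(.472,.06,.15,88.3,10)"
```

```text
time_s: 6.8
position: [0.5466, -0.2296, 0.153]
tcp_rot: [179.5, 0.2, 83.6]
wrist_force: [2.0, -1.1, -7.2]
opening: 0.0281
gripper_force: 60.7
10 rows: [ [ 0.02833 -0.00959  0.0002 ] , [ 0.00079  0.00038 -0.00812] ]  mm/row 29.9098997585296
```

```bash
python3 -m creep '[[[0.015,-0.005,0],[0,0,-0.008]],[[0.028,-0.0095,0],[0,0,-0.008]],[[0.028,-0.0095,0],[0,0,-0.008]],[[0.028,-0.0095,0],[0,0,-0.008]],[[0.028,-0.0095,0],[0,0,-0.008]],[[0.028,-0.0095,0],[0,0,-0.008]],[[0.028,-0.0095,0],[0,0,-0.008]],[[0.028,-0.0095,0],[0,0,-0.008]],[[0.028,-0.0095,0],[0,0,-0.008]],[[0.028,-0.0095,0],[0,0,-0.008]],[[0.015,-0.003,0],[0,0,-0.001]],[[0,0,0],[0,0,0]],[[0,0,0],[0,0,0]],[[0,0,0],[0,0,0]]]' && python3 -c "
from h import *
C=cal('wrist');im=env.capture('wrist');cv2.imwrite('pics/w3.png',im[:,:,::-1])
np.savez('w3.npz',K=C[0],r=C[1],t=C[2])"
```

```text
time_s: 8.2
position: [0.4699, 0.0595, 0.148]
tcp_rot: [-179.9, 0.0, 88.3]
wrist_force: [-0.3, -0.5, -6.1]
opening: 0.0277
gripper_force: 60.5
```

View pics/w3.png

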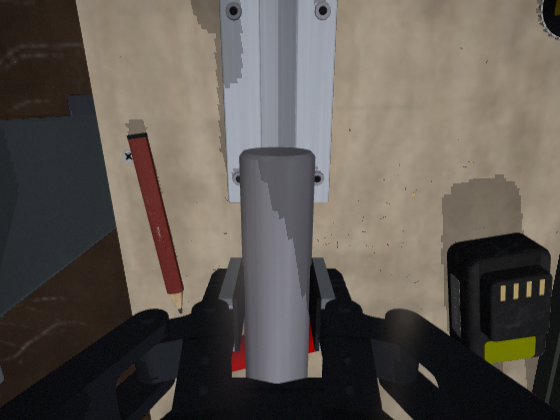

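Wrist view: the jig's top edges run at columns about 221–229 and 336–328, the groove at about 260–297, and the open end at row ~202. The pin is centred at column ~278 and its far end is at row ~150.

Run:
```python
from h import *
d=np.load('w3.npz');C=(d['K'],d['r'],d['t'])
im=cv2.imread('pics/w3.png'); g=cv2.GaussianBlur(cv2.cvtColor(im,6),(3,5),0).astype(float); G=np.abs(np.gradient(g,axis=1))
def line(lo0,lo1,h,name):
    L=[]
    for v in range(30,140,5):
        c=lo0+(lo1-lo0)*(v-30)/110; a=int(c-h); k=G[v,a:a+2*h+1]; j=k.argmax(); L.append([a+j,v])
    W=ray('wrist',L,.0285,C); p=np.polyfit(W[:,1],W[:,0],1)
    for _ in range(3):
        r=np.abs(np.polyval(p,W[:,1])-W[:,0]); W=W[r<=max(.0006,np.median(r)*2)]; p=np.polyfit(W[:,1],W[:,0],1)
    print(name,len(W),"yaw %.2f"%(90-np.degrees(np.arctan(p[0]))),"x@.06 %.4f x@.16 %.4f"%tuple(np.polyval(p,[.06,.16])),L[0],L[-1])
line(223,227,5,"L"); line(335,330,5,"R"); line(260,261,4,"gL"); line(297,296,4,"gR")
print("end",ray('wrist',[[278,202.5]],.0285,C), "pin far end z(.15+.0083)",ray('wrist',[[278,151]],.148+.0083-.013,C))
for v in (160,200,240): print(v,[int(x) for x in G[v,236:320:1]] if v==200 else '')
s=env.sense();print(s['position'],s['tcp_rot'])
```

```text
L 21 yaw 88.34 x@.06 0.4322 x@.16 0.4351 [np.int64(221), 30] [np.int64(226), 135]
R 22 yaw 88.23 x@.06 0.5098 x@.16 0.5129 [np.int64(335), 30] [np.int64(330), 135]
gL 22 yaw 88.49 x@.06 0.4578 x@.16 0.4605 [np.int64(258), 30] [np.int64(260), 135]
gR 22 yaw 88.52 x@.06 0.4844 x@.16 0.4870 [np.int64(297), 30] [np.int64(295), 135]
end [[0.47126465 0.06089522 0.0285    ]] pin far end z(.15+.0083) [[0.47239587 0.11680881 0.1433    ]]
160 
200 [0, 0, 7, 25, 35, 21, 2, 4, 3, 3, 3, 2, 2, 1, 1, 2, 1, 0, 0, 2, 2, 1, 1, 1, 2, 2, 2, 1, 1, 0, 0, 1, 0, 4, 10, 8, 3, 0, 0, 0, 0, 0, 0, 0, 0, 0, 0, 0, 0, 0, 0, 1, 0, 0, 0, 1, 0, 0, 1, 0, 0, 0, 0, 1, 1, 1, 1, 0, 0, 0, 1, 1, 2, 4, 4, 0, 16, 37, 32, 10, 1, 1, 0, 1]
240 
[0.47017725 0.05935458 0.14816344] [-1.79951584e+02  2.02248269e-02  8.82479293e+01]
```

```bash
python3 -c "
from h import *
tw(.474,.160,.148,88.35,1)"; python3 -m creep '[[[0.01,0.0001,0],[0,0,0]],[[0.025,0.0002,0],[0,0,0]],[[0.03,0.0003,0],[0,0,0]],[[0.025,0.0002,0],[0,0,0]],[[0.0105,0.0001,0],[0,0,0]],[[0,0,0],[0,0,0]],[[0,0,0],[0,0,0]],[[0,0,0],[0,0,0]]]'; python3 -c "
from h import *
tw(.474,.160,.05,88.35,1)"
```

```text
1 rows: [ [0.10072 0.00074 0.00013] , [-0.00085  0.00035 -0.00178] ]  mm/row 100.71812109370345
time_s: 9.05
position: [0.4741, 0.1595, 0.1486]
tcp_rot: [-180.0, 0.0, 88.2]
wrist_force: [0.4, -0.5, -6.2]
opening: 0.0279
gripper_force: 60.5
1 rows: [ [ 5.200e-04 -7.000e-05  9.859e-02] , [-0.00045  0.00064 -0.00185] ]  mm/row 98.59275868393861
```

Aligned. Lowering to 10 mm above the groove, then feeling down.

```bash
python3 -m creep '[[[0,0,0.01],[0,0,-0.002]],[[0,0,0.025],[0,0,0]],[[0,0,0.03],[0,0,0]],[[0,0,0.025],[0,0,0]],[[0,0,0.015],[0,0,0]],[[0,0,0.004],[0,0,0]],[[0,0,0],[0,0,0]],[[0,0,0],[0,0,0]],[[0,0,0],[0,0,0]]]' && python3 -m creep '[[[0,0,0.002],[0,0,0]],[[0,0,0.002],[0,0,0]],[[0,0,0.002],[0,0,0]],[[0,0,0.001],[0,0,0]],[[0,0,0],[0,0,0]],[[0,0,0],[0,0,0]]]'
```

```text
time_s: 9.95
position: [0.4752, 0.1605, 0.0406]
tcp_rot: [179.9, -0.0, 88.4]
wrist_force: [1.4, 0.2, -6.7]
opening: 0.0278
gripper_force: 60.2
time_s: 10.55
position: [0.4742, 0.1604, 0.0326]
tcp_rot: [-180.0, 0.0, 88.4]
wrist_force: [-0.3, 0.8, -6.7]
opening: 0.0275
gripper_force: 60.3
```

```bash
python3 -m creep '[[[0,0,0.001],[0,0,0]],[[0,0,0.001],[0,0,0]],[[0,0,0.0005],[0,0,0]],[[0,0,0],[0,0,0]],[[0,0,0],[0,0,0]]]' && python3 -m creep '[[[0,0,0.0005],[0,0,0]],[[0,0,0.0005],[0,0,0]],[[0,0,0],[0,0,0]]]'
```

```text
time_s: 11.05
position: [0.4742, 0.1604, 0.0302]
tcp_rot: [-180.0, 0.0, 88.4]
wrist_force: [0.4, 0.4, -7.2]
opening: 0.0277
gripper_force: 60.3
time_s: 11.35
position: [0.474, 0.1604, 0.0293]
tcp_rot: [-180.0, 0.0, 88.4]
wrist_force: [-1.7, 0.6, -2.9]
opening: 0.028
gripper_force: 61.1
```

```bash
python3 -m creep '[[[0,0,0.0004],[0,0,0]],[[0,0,0],[0,0,0]],[[0,0,0],[0,0,0]]]' && python3 -m creep '[[[0,0,0],[0,0,0]],[[0,0,0],[0,0,0]],[[0,0,0],[0,0,0]],[[0,0,0],[0,0,0]],[[0,0,0],[0,0,0]],[[0,0,0],[0,0,0]]]' 0.55 && python3 -m creep '[[[0,0,-0.005],[0,0,0]],[[0,0,-0.015],[0,0,0]],[[0,0,-0.025],[0,0,0]],[[0,0,-0.015],[0,0,0]],[[-0.025,0,-0.01],[0,0,0]],[[-0.03,0,0],[0,0,0]],[[-0.03,0,0],[0,0,0]],[[-0.01,0,0],[0,0,0]],[[0,0,0],[0,0,0]],[[0,0,0],[0,0,0]],[[0,0,0],[0,0,0]]]' && python3 -c "
from h import *
C=cal('wrist');im=env.capture('wrist');cv2.imwrite('pics/w4.png',im[:,:,::-1])
np.savez('w4.npz',K=C[0],r=C[1],t=C[2])"
```

```text
time_s: 11.65
position: [0.4739, 0.1604, 0.0292]
tcp_rot: [-180.0, 0.0, 88.4]
wrist_force: [-4.2, -0.4, 6.2]
opening: 0.0277
gripper_force: 61.8
time_s: 12.25
position: [0.4743, 0.1604, 0.0288]
tcp_rot: [180.0, 0.0, 88.4]
wrist_force: [-0.3, -0.9, -0.6]
opening: 0.0469
gripper_force: 0.0
time_s: 13.35
position: [0.4716, 0.0664, 0.0988]
tcp_rot: [-180.0, -0.0, 88.4]
wrist_force: [-0.8, -0.2, 0.3]
opening: 0.0468
gripper_force: 0.0
```

View pics/w4.png

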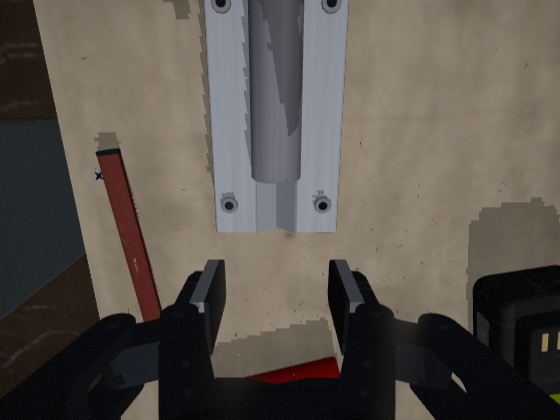

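The pin lies straight in the groove, its rear end at row ~182 (columns 250–300) and the jig's open end at row 232.

```bash
python3 -c "
from h import *
d=np.load('w4.npz');C=(d['K'],d['r'],d['t']);print(ray('wrist',[[275,182]],.052,C),ray('wrist',[[276,232.5]],.0285,C))
tw(.4714,.0664,.0315,88.35,1)"; python3 -m creep '[[[0,0,0],[0,0,0]],[[0,0,0],[0,0,0]],[[0,0,0],[0,0,0]],[[0,0,0.01],[0,0,0]],[[0,0,0.02],[0,0,0]],[[0,0,0.02],[0,0,0]],[[0,0,0.01],[0,0,0]],[[0,0,0.004],[0,0,0]],[[0,0,0.002],[0,0,0]],[[0,0,0.001],[0,0,0]],[[0,0,0],[0,0,0]],[[0,0,0],[0,0,0]]]' 0 40
```

```text
[[0.47188844 0.10078572 0.052     ]] [[0.47135517 0.06137103 0.0285    ]]
1 rows: [ [ 1.000e-05 -1.700e-04  6.727e-02] , [-0.00015 -0.00015  0.00192] ]  mm/row 67.26535303923005
time_s: 14.6
position: [0.4721, 0.0654, 0.0323]
tcp_rot: [179.9, 0.0, 88.4]
wrist_force: [-0.7, 0.8, -0.5]
opening: 0.0001
gripper_force: 0.0
```

```bash
python3 -m creep '[[[0.004,0,0],[0,0,0]],[[0.005,0,0],[0,0,0]],[[0.005,0,0],[0,0,0]],[[0.004,0,0],[0,0,0]],[[0,0,0],[0,0,0]],[[0,0,0],[0,0,0]]]' && python3 -m creep '[[[0.001,0,0],[0,0,0]],[[0.001,0,0],[0,0,0]],[[0.001,0,0],[0,0,0]],[[0.001,0,0],[0,0,0]],[[0.001,0,0],[0,0,0]]]' && python3 -m creep '[[[0.001,0,0],[0,0,0]],[[0.001,0,0],[0,0,0]],[[0.001,0,0],[0,0,0]],[[0.001,0,0],[0,0,0]],[[0.001,0,0],[0,0,0]]]'
```

```text
time_s: 15.2
position: [0.4721, 0.0836, 0.0318]
tcp_rot: [180.0, 0.0, 88.4]
wrist_force: [-0.2, 0.4, 0.0]
opening: 0.0003
gripper_force: 0.0
time_s: 15.7
position: [0.4722, 0.088, 0.0318]
tcp_rot: [-180.0, 0.1, 88.4]
wrist_force: [0.0, -6.0, 0.1]
opening: 0.0004
gripper_force: 2.6
time_s: 16.2
position: [0.4723, 0.0928, 0.0318]
tcp_rot: [-180.0, 0.1, 88.4]
wrist_force: [0.4, -4.2, -0.2]
opening: 0.0002
gripper_force: 2.6
```

Contact with the pin came at TCP y≈0.088, and it slides at about 4–6 N. The nearest possible stop is at TCP y≈0.115, so I'll advance to ~0.110 and then go by feel.

```bash
cat > k.py <<'E'
import sys,re
s=sys.stdin.read(); f=eval(re.search(r'wrist_force: (.*)',s)[1]); p=eval(re.search(r'position: (.*)',s)[1])
print(re.search(r'time_s: (.*)',s)[1],p[:2],f); sys.exit(abs(f[1])>9)
E
python3 -m creep '[[[0.001,0,0],[0,0,0]],[[0.0015,0,0],[0,0,0]],[[0.0015,0,0],[0,0,0]],[[0.0015,0,0],[0,0,0]],[[0.001,0,0],[0,0,0]]]' | python3 k.py && python3 -m creep '[[[0.001,0,0],[0,0,0]],[[0.0015,0,0],[0,0,0]],[[0.0015,0,0],[0,0,0]],[[0.0015,0,0],[0,0,0]],[[0.001,0,0],[0,0,0]]]' | python3 k.py && python3 -m creep '[[[0.001,0,0],[0,0,0]],[[0.001,0,0],[0,0,0]],[[0.0005,0,0],[0,0,0]],[[0.0005,0,0],[0,0,0]],[[0,0,0],[0,0,0]]]' | python3 k.py
```

```text
16.7 [0.4725, 0.0994] [0.3, -5.0, 0.7]
17.2 [0.4727, 0.1059] [0.3, -5.4, 0.4]
17.7 [0.4729, 0.109] [-0.2, -5.2, 1.0]
```

```bash
python3 -m creep '[[[0.0003,0,0],[0,0,0]],[[0.0002,0,0],[0,0,0]]]' | python3 k.py && python3 -m creep '[[[0.0003,0,0],[0,0,0]],[[0.0001,0,0],[0,0,0]]]' | python3 k.py && python3 -m creep '[[[0.0003,0,0],[0,0,0]],[[0.0001,0,0],[0,0,0]]]' | python3 k.py && python3 -m creep '[[[0.0003,0,0],[0,0,0]],[[0.0001,0,0],[0,0,0]]]' | python3 k.py && python3 -m creep '[[[0.0003,0,0],[0,0,0]],[[0.0001,0,0],[0,0,0]]]' | python3 k.py && python3 -m creep '[[[0.0003,0,0],[0,0,0]],[[0.0001,0,0],[0,0,0]]]' | python3 k.py && python3 -m creep '[[[0.0003,0,0],[0,0,0]],[[0.0001,0,0],[0,0,0]]]' | python3 k.py && python3 -m creep '[[[0.0003,0,0],[0,0,0]],[[0.0001,0,0],[0,0,0]]]' | python3 k.py && python3 -m creep '[[[0.0003,0,0],[0,0,0]],[[0.0001,0,0],[0,0,0]]]' | python3 k.py && python3 -m creep '[[[0.0003,0,0],[0,0,0]],[[0.0001,0,0],[0,0,0]]]' | python3 k.py && python3 -m creep '[[[0.0003,0,0],[0,0,0]],[[0.0001,0,0],[0,0,0]]]' | python3 k.py && python3 -m creep '[[[0.0003,0,0],[0,0,0]],[[0.0001,0,0],[0,0,0]]]' | python3 k.py && python3 -m creep '[[[0.0003,0,0],[0,0,0]],[[0.0001,0,0],[0,0,0]]]' | python3 k.py && python3 -m creep '[[[0.0003,0,0],[0,0,0]],[[0.0001,0,0],[0,0,0]]]' | python3 k.py && python3 -m creep '[[[0.0003,0,0],[0,0,0]],[[0.0001,0,0],[0,0,0]]]' | python3 k.py && python3 -m creep '[[[0.0003,0,0],[0,0,0]],[[0.0001,0,0],[0,0,0]]]' | python3 k.py && python3 -m creep '[[[0.0003,0,0],[0,0,0]],[[0.0001,0,0],[0,0,0]]]' | python3 k.py && python3 -m creep '[[[0.0003,0,0],[0,0,0]],[[0.0001,0,0],[0,0,0]]]' | python3 k.py && python3 -m creep '[[[0.0003,0,0],[0,0,0]],[[0.0001,0,0],[0,0,0]]]' | python3 k.py && python3 -m creep '[[[0.0003,0,0],[0,0,0]],[[0.0001,0,0],[0,0,0]]]' | python3 k.py
```

```text
17.9 [0.4728, 0.1094] [0.4, -4.6, 0.7]
18.1 [0.4728, 0.1098] [0.3, -4.4, 0.3]
18.3 [0.4729, 0.1102] [0.5, -5.0, 0.4]
18.5 [0.4728, 0.1106] [1.0, -5.0, -0.2]
18.7 [0.4729, 0.111] [0.4, -4.8, -0.0]
18.9 [0.4729, 0.1114] [0.1, -5.3, 1.0]
19.1 [0.4729, 0.1118] [-0.1, -5.5, 0.6]
19.3 [0.4729, 0.1123] [0.7, -5.6, -0.1]
19.5 [0.4729, 0.1126] [-0.3, -5.4, 0.5]
19.7 [0.4729, 0.113] [-0.1, -5.5, 1.0]
19.9 [0.4729, 0.1134] [-0.0, -6.2, 1.2]
20.1 [0.473, 0.1138] [-0.1, -5.1, 0.3]
20.3 [0.473, 0.1143] [0.9, -5.9, 1.7]
20.5 [0.473, 0.1146] [-0.7, -5.3, 0.4]
20.7 [0.473, 0.115] [0.5, -6.3, 0.6]
20.9 [0.473, 0.1154] [0.9, -5.3, 0.0]
21.1 [0.473, 0.1158] [0.4, -5.5, 0.7]
21.3 [0.473, 0.1162] [0.6, -6.0, 0.9]
21.5 [0.473, 0.1166] [-0.1, -4.4, 1.6]
21.7 [0.473, 0.117] [-0.0, -5.7, -0.4]
```

```bash
python3 -m creep '[[[0.0003,0,0],[0,0,0]],[[0.0001,0,0],[0,0,0]]]' | python3 k.py && python3 -m creep '[[[0.0003,0,0],[0,0,0]],[[0.0001,0,0],[0,0,0]]]' | python3 k.py && python3 -m creep '[[[0.0003,0,0],[0,0,0]],[[0.0001,0,0],[0,0,0]]]' | python3 k.py && python3 -m creep '[[[0.0003,0,0],[0,0,0]],[[0.0001,0,0],[0,0,0]]]' | python3 k.py && python3 -m creep '[[[0.0003,0,0],[0,0,0]],[[0.0001,0,0],[0,0,0]]]' | python3 k.py && python3 -m creep '[[[0.0003,0,0],[0,0,0]],[[0.0001,0,0],[0,0,0]]]' | python3 k.py && python3 -m creep '[[[0.0003,0,0],[0,0,0]],[[0.0001,0,0],[0,0,0]]]' | python3 k.py && python3 -m creep '[[[0.0003,0,0],[0,0,0]],[[0.0001,0,0],[0,0,0]]]' | python3 k.py && python3 -m creep '[[[0.0003,0,0],[0,0,0]],[[0.0001,0,0],[0,0,0]]]' | python3 k.py && python3 -m creep '[[[0.0003,0,0],[0,0,0]],[[0.0001,0,0],[0,0,0]]]' | python3 k.py && python3 -m creep '[[[0.0003,0,0],[0,0,0]],[[0.0001,0,0],[0,0,0]]]' | python3 k.py && python3 -m creep '[[[0.0003,0,0],[0,0,0]],[[0.0001,0,0],[0,0,0]]]' | python3 k.py && python3 -m creep '[[[0.0003,0,0],[0,0,0]],[[0.0001,0,0],[0,0,0]]]' | python3 k.py && python3 -m creep '[[[0.0003,0,0],[0,0,0]],[[0.0001,0,0],[0,0,0]]]' | python3 k.py && python3 -m creep '[[[0.0003,0,0],[0,0,0]],[[0.0001,0,0],[0,0,0]]]' | python3 k.py && python3 -m creep '[[[0.0003,0,0],[0,0,0]],[[0.0001,0,0],[0,0,0]]]' | python3 k.py && python3 -m creep '[[[0.0003,0,0],[0,0,0]],[[0.0001,0,0],[0,0,0]]]' | python3 k.py && python3 -m creep '[[[0.0003,0,0],[0,0,0]],[[0.0001,0,0],[0,0,0]]]' | python3 k.py && python3 -m creep '[[[0.0003,0,0],[0,0,0]],[[0.0001,0,0],[0,0,0]]]' | python3 k.py && python3 -m creep '[[[0.0003,0,0],[0,0,0]],[[0.0001,0,0],[0,0,0]]]' | python3 k.py && python3 -m creep '[[[0.0003,0,0],[0,0,0]],[[0.0001,0,0],[0,0,0]]]' | python3 k.py && python3 -m creep '[[[0.0003,0,0],[0,0,0]],[[0.0001,0,0],[0,0,0]]]' | python3 k.py && python3 -m creep '[[[0.0003,0,0],[0,0,0]],[[0.0001,0,0],[0,0,0]]]' | python3 k.py && python3 -m creep '[[[0.0003,0,0],[0,0,0]],[[0.0001,0,0],[0,0,0]]]' | python3 k.py
```

```text
21.9 [0.4731, 0.1174] [0.1, -5.4, 0.8]
22.1 [0.4731, 0.1175] [-0.0, -7.5, 1.7]
22.3 [0.4731, 0.1175] [0.6, -9.6, 0.9]
```

```bash
python3 -m creep '[[[0.0003,0,0],[0,0,0]],[[0,0,0],[0,0,0]],[[0,0,0],[0,0,0]]]' | python3 k.py; python3 -m creep '[[[-0.0005,0,0],[0,0,0]],[[-0.001,0,0],[0,0,0]],[[-0.002,0,0],[0,0,0]],[[-0.01,0,0],[0,0,0]],[[-0.01,0,0],[0,0,0]],[[-0.005,0,-0.01],[0,0,0]],[[0,0,-0.03],[0,0,0]],[[0,0,-0.03],[0,0,0]],[[0,0,0],[0,0,0]],[[0,0,0],[0,0,0]],[[0,0,0],[0,0,0]]]'; python3 -c "
from h import *
C=cal('wrist');im=env.capture('wrist');cv2.imwrite('pics/w5.png',im[:,:,::-1]);np.savez('w5.npz',K=C[0],r=C[1],t=C[2])
"
```

```text
22.6 [0.4731, 0.1175] [-0.5, -11.4, 1.6]
time_s: 23.7
position: [0.4716, 0.0903, 0.1014]
tcp_rot: [-179.9, 0.0, 88.4]
wrist_force: [-0.3, -0.1, -0.4]
opening: 0.0003
gripper_force: 0.0
```

View pics/w5.png

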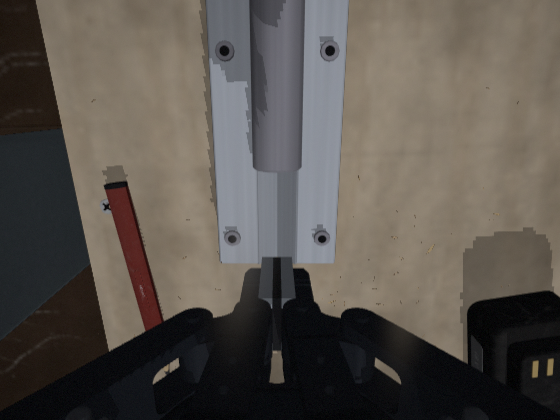

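The pin lies in the groove with its rear end at row ~170. The robot is clear of it and the pencil and battery pack are undisturbed.

```bash
python3 -c "
from h import *
d=np.load('w5.npz');C=(d['K'],d['r'],d['t']);print(ray('wrist',[[275,170]],.052,C),ray('wrist',[[276,263.5]],.0285,C));s=env.sense();print(s['wrist_force'],s['time_s'])
print(env.job_done())"
```

```text
[[0.47200224 0.13104107 0.052     ]] [[0.47054532 0.06142941 0.0285    ]]
[ 0.76268145 -0.13324316 -0.15859254] 23.75
the job is handed in; nothing more can be done
None
```

The pin is lying in the jig's groove, pushed home by feel until it stopped moving about 24 mm inside the mouth. The push peaked at about 11 N at the wrist, and I backed the robot clear and handed the job in at about 24 s; the verdict was not shown to me.

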